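# Clear, trace and re-cover a weld seam

### The arm

A 7-joint arm with a two-finger parallel gripper is mounted at the origin on the work surface. World frame = base frame: x ahead of the robot, y to its left, z up, the work surface at z = 0. Lengths are in m, angles in rad, forces in N, time in s.
With the tool pointing down it reaches from about 0.4 to 0.875 m from the base axis. Payload 6.5 kg.
Tool frame: the origin (TCP) lies at the very end of the fingers, on their centre line; the grasp point (between the pads) lies 19 mm behind it; z points along the fingers, y is the line along which they close (so a half turn about z gives the same grasp; the last joint's range is limited). The gripper opens to 85 mm and grips with 20 to 120 N. Pads are 22 mm wide; open, the fingers measure 114 mm over their backs; the gripper's body (76 mm by 85 mm) begins 54 mm behind the grasp point. The pads swing forward as they close: fully open they stand 13 mm farther back than shut.
Start: joints at [1.191, 0.536, -0.004, 1.538, 0.003, 1.067, -0.071], TCP at [0.201, -0.618, 0.231] pointing down, gripper open.
Joint ranges: [-2.7, 2.7], [-0.37, 2.16], [-1.27, 1.26], [0.24, 2.4], [-1.31, 4.45], [0.19, 1.91], [-2.76, 2.76]. Speed limits (rad/s): [2.39, 2.39, 3.14, 3.14, 3.14, 3.14, 3.14].

### API

Orientations are given as a unit quaternion [x, y, z, w].
In Python, from plant import status, optics, env gives the robot as it stands.
- The arm moves only by the tool play_rows, never from a script. Its argument "rows" is a list of rows, each a list of 5 numbers: the opening, from -1 (shut) to 1 (fully open), then the shift along the tool's x, y, z in cm, then the turn about the tool's z in degrees. A call has 1 to 10 rows; each row is the pose to reach, as a shift and turn from the pose commanded when the call began, along the tool's axes at that moment; what a row does not reach only later rows make up. A row lasts 1/8 s, in which the tool goes at most 62.5 mm and 10.7 degrees, less where a joint would pass 70% of its speed; a pose out of reach is approached as far as the arm can. A call with a gripper value outside its range is refused whole. The fingers move at their own pace and stop on an object; "newtons" is the grip in N (left out, the last holds). Time passes only in rows, so rows that repeat a pose let the fingers close. It gives the time, the measured TCP pose, the force, the opening and the grip force at its end, in the units of the state.
- status.state(): the state, without advancing time (a new reading comes with each control period).
- optics.capture(name): name is "scene" or "top" or "wrist"; returns the picture (384x512x3 uint8, red, green, blue); there is no depth.
- optics.get_calibration(name): a dict with "fov_y" (degrees; the focal length in pixels is half the picture's height over the tangent of half this angle, whatever the lens; pixels are square), "cx", "cy" (the principal point, pixels), "pose" (4x4, takes a point from camera to world coordinates). Camera axes: x right, y up, looking along -z (the intrinsics and any distortion apply to the point x, -y, -z); pixel columns grow to the right and rows downward; lengths in m; the calibration is good to about 2 mm. The wrist camera is an equidistant fisheye: a pixel r from the principal point sees the ray r / f radians off the axis. A picture is of the moment at which its call begins: read the wrist's pose just before it. get_calibration takes no time and is no camera call; for the wrist camera it gives the pose at the moment of the call.
- env.close_job(): hands the job in; it is judged then, once.
The state is a dict: "time_s": time; "joints": joint angles; "joint_velocities": joint speeds; "joint_efforts": joint torques, N m; "ee_pos": TCP position; "orientation": TCP orientation; "ft_force": force on the tool from outside, world axes, zero at the start; "ft_torque": the same for the moment, N m; "grip_width": opening from 0.0 (shut) to 1.0 (fully open); "gripper_force": force on a finger pad.
Only numpy, scipy, OpenCV 4.12 (cv2) and the standard library are available. Lean on these libraries where they do the work, as an engineer would, in place of code of your own. Each camera call takes 0.05 s, during which the arm holds its last target. There are 200 camera calls.

### The job

Check the weld on the jig: slide the shield to the left (the robot's own left) until it is parked at its stop, pick every nut off the plate into the tray, then take the probe from its cradle and guide its tip slowly (1 to 2 cm a second) along the whole pale seam, round both bends, on the plate or a hair above it with the leg upright, from the right-hand end to the end nearest the parked shield. Finally lay the probe back in its cradle as it was and slide the shield right back to its other stop, over the seam. Do not let the probe tip over, and leave the other things on the bench alone.

Things in the scene. Friction and masses are not known exactly. Their poses are not given: they have to be found in the camera images.
- jig: Fixed grey welding jig, 240 x 340 mm; origin on the bench under mid-seam; x across, y along (left), z up. Dark steel plate, top at z 30 mm, x +-90, y -135..165, framed by rails (x +-100, 18 wide) and bars (y -143, 173), tops at z 40. The weld is a pale 7 mm band flush with the plate: (15,-80) straight to (15,-30), slanting to (-15,30), straight to (-15,80) mm.
- shield (a joint): Sliding grey bridge 46 mm wide (along y) across the plate on the rails; underside 70 mm, deck 75 mm above the bench. Value in m: 0 = parked at its left stop (centre at jig y 145 mm, clear of the seam); 0.145 = at its right stop (jig y 0, over mid-seam). About 1.5 N of friction; stays where left.
- shield_handle (a point): Grip point in the black block on the shield: block 30 mm (jig x) by 18 mm (jig y), 75 to 111 mm above the bench; the point is on its centre line, 95 mm above the bench. Moves along jig -y as the joint value grows.
- nut1: Hexagonal steel nut, 27 mm across flats, 31 mm across corners, 16 mm high, 50 g, lying flat on the plate at the start; origin at the centre of its underside, z up; its flats face its own x axis and every 60 degrees from it. Two to four of the nuts are there; an absent one reads None.
- nut2: Hexagonal steel nut, 27 mm across flats, 31 mm across corners, 16 mm high, 50 g, lying flat on the plate at the start; origin at the centre of its underside, z up; its flats face its own x axis and every 60 degrees from it. Two to four of the nuts are there; an absent one reads None.
- nut3: Hexagonal steel nut, 27 mm across flats, 31 mm across corners, 16 mm high, 50 g, lying flat on the plate at the start; origin at the centre of its underside, z up; its flats face its own x axis and every 60 degrees from it. Two to four of the nuts are there; an absent one reads None.
- nut4: Hexagonal steel nut, 27 mm across flats, 31 mm across corners, 16 mm high, 50 g, lying flat on the plate at the start; origin at the centre of its underside, z up; its flats face its own x axis and every 60 degrees from it. Two to four of the nuts are there; an absent one reads None.
- tray: Open aluminium tray fixed on the bench, 170 (x) by 150 (y) mm outside, 24 mm high, walls and floor about 4 mm; origin under its centre, z up.
- probe: Right-angle seam probe, 120 g: white handle bar with a dark grip band 120 (its x) by 16 (y) by 22 (z) mm, origin at the bar's centre; a thin steel leg goes down at its front end (x = 60), ending 55 mm below the origin in a 7 mm brass ball. At the start it lies level in its cradle, leg hanging down, origin 66 mm above the bench.
- probe_tip (a point): Lowest point of the probe's brass ball, at (60, 0, -55) mm in the probe's frame.
- cradle: Grey stand fixed on the bench; origin under its centre. Two fork posts 8 mm thick at x +-42 mm, 76 mm of room between them for fingers; the handle rests on them 55 mm above the bench (probe origin at 66), between flared prongs about 26 mm apart, tops at 70. The probe lies along the cradle's x axis, leg at +x, origin over the cradle's origin (within 3 mm).
- seam0 (a point): Point on the seam at the plate's top surface, its right-hand end (jig y = -80 mm), where tracing starts.
- seam1 (a point): Point on the seam at the plate's top surface, middle of the first straight.
- seam2 (a point): Point on the seam at the plate's top surface, first bend.
- seam3 (a point): Point on the seam at the plate's top surface, middle of the slanting part.
- seam4 (a point): Point on the seam at the plate's top surface, second bend.
- seam5 (a point): Point on the seam at the plate's top surface, middle of the last straight.
- seam6 (a point): Point on the seam at the plate's top surface, its left-hand end (jig y = +80 mm), nearest the parked shield.
- tape: Bystander: roll of paper tape lying flat, 90 mm across, 25 mm high; origin at the centre of its underside.
- can: Bystander: spray can 58 mm across, 160 mm high; origin at its underside.
- disc: Bystander: cutting disc 115 mm across, 4 mm thick, lying flat.
- screwdriver: Bystander: screwdriver lying on the bench.
- phone: Bystander: black slab phone, 72 x 148 x 9 mm.
- block: Bystander: steel block, 50 x 35 x 30 mm.

How it is judged:
On the way, in this order (a step that is already met when the one before it is completed fails the run):
1. shield parked at its left stop (within 12 mm) (value of joint shield below 0.012 m), for 0.2 s.
2. every nut in the tray, shield still parked (value of joint shield below 0.012 m and x of nut1 in the frame of tray between -0.081 and 0.081 m and y of nut1 in the frame of tray between -0.071 and 0.071 m and z of each of nut1, nut2, nut3, nut4 in the frame of tray below 0.035 m and x of nut2 in the frame of tray between -0.081 and 0.081 m and y of nut2 in the frame of tray between -0.071 and 0.071 m and x of nut3 in the frame of tray between -0.081 and 0.081 m and y of nut3 in the frame of tray between -0.071 and 0.071 m and x of nut4 in the frame of tray between -0.081 and 0.081 m and y of nut4 in the frame of tray between -0.071 and 0.071 m), for 0.2 s.
3. probe tip at the right-hand end of the seam (within 7 mm, at most 5 mm above the plate, leg upright, moving slower than 45 mm/s) (distance between probe_tip and seam0 below 0.007 m and z of probe_tip in the frame of jig below 0.035 m and angle between probe's own z axis and vertical below 0.3 rad and linear speed of probe below 0.045 m/s and value of joint shield below 0.012 m), for 0.1 s.
4. quarter-way stop: tip on the first straight (within 7 mm, at most 5 mm above the plate, leg upright, moving slower than 45 mm/s) (distance between probe_tip and seam1 below 0.007 m and z of probe_tip in the frame of jig below 0.035 m and angle between probe's own z axis and vertical below 0.3 rad and linear speed of probe below 0.045 m/s and value of joint shield below 0.012 m), for 0.1 s.
5. tip at the first bend (within 7 mm, at most 5 mm above the plate, leg upright, moving slower than 45 mm/s) (distance between probe_tip and seam2 below 0.007 m and z of probe_tip in the frame of jig below 0.035 m and angle between probe's own z axis and vertical below 0.3 rad and linear speed of probe below 0.045 m/s and value of joint shield below 0.012 m), for 0.1 s.
6. tip on the slanting part (within 7 mm, at most 5 mm above the plate, leg upright, moving slower than 45 mm/s) (distance between probe_tip and seam3 below 0.007 m and z of probe_tip in the frame of jig below 0.035 m and angle between probe's own z axis and vertical below 0.3 rad and linear speed of probe below 0.045 m/s and value of joint shield below 0.012 m), for 0.1 s.
7. tip at the second bend (within 7 mm, at most 5 mm above the plate, leg upright, moving slower than 45 mm/s) (distance between probe_tip and seam4 below 0.007 m and z of probe_tip in the frame of jig below 0.035 m and angle between probe's own z axis and vertical below 0.3 rad and linear speed of probe below 0.045 m/s and value of joint shield below 0.012 m), for 0.1 s.
8. tip on the last straight (within 7 mm, at most 5 mm above the plate, leg upright, moving slower than 45 mm/s) (distance between probe_tip and seam5 below 0.007 m and z of probe_tip in the frame of jig below 0.035 m and angle between probe's own z axis and vertical below 0.3 rad and linear speed of probe below 0.045 m/s and value of joint shield below 0.012 m), for 0.1 s.
9. probe tip at the left-hand end of the seam (within 7 mm, at most 5 mm above the plate, leg upright, moving slower than 45 mm/s) (distance between probe_tip and seam6 below 0.007 m and z of probe_tip in the frame of jig below 0.035 m and angle between probe's own z axis and vertical below 0.3 rad and linear speed of probe below 0.045 m/s and value of joint shield below 0.012 m), for 0.1 s.
At the end, for the whole second after the job is handed in: All nuts lie in the tray at rest; the probe lies level in its cradle, leg at the +x side, within 15 mm and 0.12 rad of its place, at rest; the shield is within 10 mm of its right stop, over the seam (value of joint shield above 0.135 m and horizontal distance between probe and cradle below 0.015 m and z of probe in the frame of cradle between 0.061 and 0.071 m and angle between the x axis of probe and the x axis of cradle, either way round below 0.12 rad and angle between probe's own z axis and vertical below 0.15 rad and x of probe_tip in the frame of cradle above 0.03 m and linear speed of each of probe, nut1, nut2, nut3, nut4 below 0.02 m/s and x of nut1 in the frame of tray between -0.081 and 0.081 m and y of nut1 in the frame of tray between -0.071 and 0.071 m and z of each of nut1, nut2, nut3, nut4 in the frame of tray below 0.035 m and x of nut2 in the frame of tray between -0.081 and 0.081 m and y of nut2 in the frame of tray between -0.071 and 0.071 m and x of nut3 in the frame of tray between -0.081 and 0.081 m and y of nut3 in the frame of tray between -0.071 and 0.071 m and x of nut4 in the frame of tray between -0.081 and 0.081 m and y of nut4 in the frame of tray between -0.071 and 0.071 m); the robot touches nothing.
It fails at once if a bystander was moved more than 3 cm (distance of any of tape, can, disc, screwdriver, phone, block from where it was at the start of the episode above 0.03 m).
It fails at once if the probe tipped over (angle between probe's own z axis and vertical above 0.9 rad).
Of nut1, nut2, nut3, nut4 only 2 to 4 are there at a start; the rules pass over those that are not, and their reading is None.
At some moment in a run one of nut1, nut2, nut3, nut4 may be knocked a few centimetres aside while the robot is not near it.
It also fails if it takes over 208 s, if anything falls off the work surface, if the arm or the gripper's body presses on something with over 40 N, if the wrist force passes 120 N, or if a joint passes its speed limit or range.

## Working session

There is one attempt and no reset: what is moved stays moved. The work goes in short steps, Python scripts to look and compute and a tool call to move; the robot and the scene stay as the last step left them, time stands still between calls to the robot, and variables do not carry over. Pictures are saved under pics/ and viewed, at most 18 in all, crops included, and the job is handed in when it is done.

Besides the shell and the picture viewer there is one more tool, called after ">>>" as name([rows], argument=value, ...), one row to a line, values as JSON. play_rows: Moves the arm, as the interface text tells. Its arguments: {"type":"object","properties":{"rows":{"type":"array"},"newtons":{"type":"number"}},"required":["rows"]}

```bash
ls; mkdir -p pics; cat > h.py <<'E'
import numpy as np, cv2
from plant import status, optics, env
from scipy.spatial.transform import Rotation as R
def ray(c,u,v,fish=False):
    f=192/np.tan(np.radians(c['fov_y'])/2); x=(u-c['cx'])/f; y=(v-c['cy'])/f
    if fish:
        r=np.hypot(x,y); s=np.sin(r)/max(r,1e-9); d=np.array([x*s,-y*s,-np.cos(r)])
    else: d=np.array([x,-y,-1.])
    P=np.array(c['pose']); return P[:3,3],P[:3,:3]@d
def plane(c,u,v,z,fish=False):
    o,d=ray(c,u,v,fish); return o+d*(z-o[2])/d[2]
def proj(c,p,fish=False):
    P=np.array(c['pose']); q=P[:3,:3].T@(np.array(p)-P[:3,3]); q=np.array([q[0],-q[1],-q[2]])
    f=192/np.tan(np.radians(c['fov_y'])/2)
    if fish:
        n=np.hypot(q[0],q[1]); t=np.arctan2(n,q[2]); return np.array([c['cx']+f*t*q[0]/n,c['cy']+f*t*q[1]/n])
    return np.array([c['cx']+f*q[0]/q[2],c['cy']+f*q[1]/q[2]])
def snap(n,name,scale=1):
    c=optics.get_calibration(n); im=cv2.cvtColor(optics.capture(n),cv2.COLOR_RGB2BGR)
    cv2.imwrite('pics/'+name+'_raw.png',im); np.save('pics/'+name+'.npy',c,allow_pickle=True)
    if scale!=1: cv2.imwrite('pics/'+name+'.png',cv2.resize(im,None,fx=scale,fy=scale,interpolation=cv2.INTER_CUBIC))
    return im,c
def load(name): return cv2.imread('pics/'+name+'_raw.png'),np.load('pics/'+name+'.npy',allow_pickle=True).item()
def rel(p,zturn=0):
    s=status.state(); r=R.from_quat(s['orientation']); return r.inv().apply(np.array(p)-s['ee_pos'])*100
E
python3 - <<'E'
from h import *
np.set_printoptions(precision=3,suppress=True)
for n in ['top','scene']:
    im,c=snap(n,n+'0',1.56); print(n,c['fov_y'],c['cx'],c['cy'],np.array(c['pose']))
s=status.state(); print(s); print(R.from_quat(s['orientation']).as_matrix())
E
```

```text
pics
top 57.499777564441075 258.9356506749329 188.7397504019973 [[-0.001  0.992 -0.13   0.447]
 [-1.    -0.001 -0.     0.003]
 [-0.     0.13   0.992  0.981]
 [ 0.     0.     0.     1.   ]]
scene 55.8917544334494 263.6599516290102 198.5003522240565 [[ 0.646 -0.647  0.406  0.914]
 [ 0.763  0.554 -0.333 -0.296]
 [-0.01   0.525  0.851  0.79 ]
 [ 0.     0.     0.     1.   ]]
{'time_s': 0.1, 'joints': array([ 1.191,  0.537, -0.004,  1.539,  0.003,  1.067, -0.071]), 'joint_velocities': array([-0.001, -0.003,  0.001, -0.002,  0.001,  0.   ,  0.002]), 'joint_efforts': array([  0.002, -58.457,   1.052, -25.978,   0.013,   0.005,   0.   ]), 'ee_pos': array([ 0.2  , -0.618,  0.23 ]), 'orientation': array([ 0.988,  0.156, -0.   , -0.001]), 'ft_force': array([0.372, 0.979, 1.027]), 'ft_torque': array([ 0.008, -0.028,  0.02 ]), 'gripper_force': 0.0, 'grip_width': 1.0006992721151597}
[[ 0.951  0.309 -0.001]
 [ 0.309 -0.951  0.001]
 [-0.    -0.002 -1.   ]]
```

View pics/top0.png

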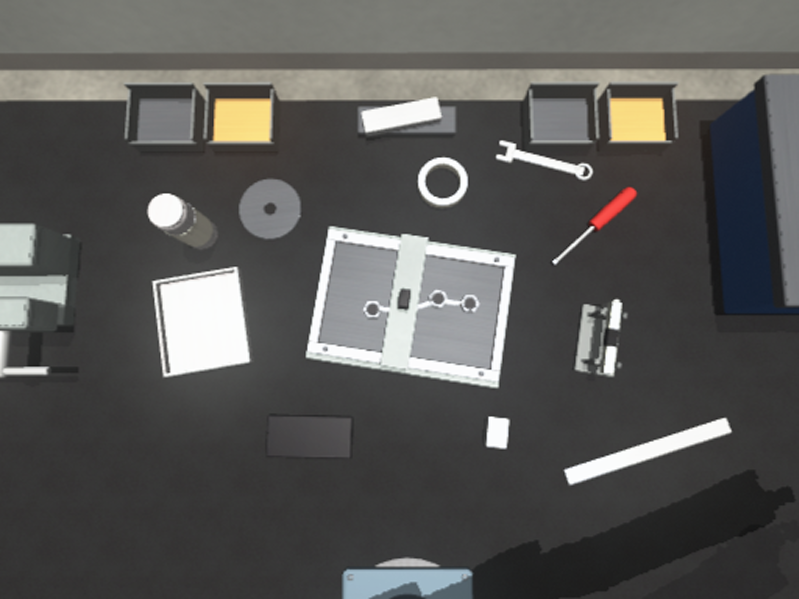

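View pics/scene0.png

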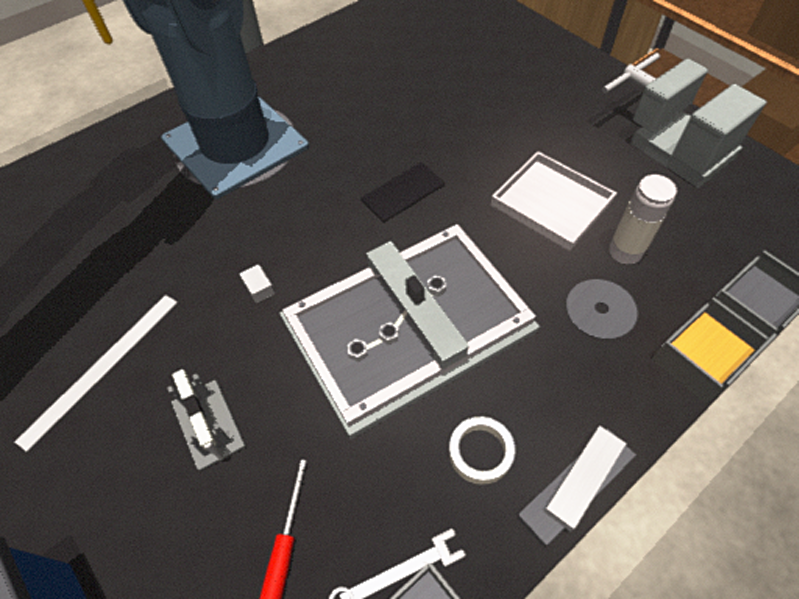

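The top view shows the jig in the middle, with the shield near (405,300) and nuts at (372,309), (438,297) and (469,303). The tray is at (200,322), the cradle and probe at (602,338), and the block at (497,432). The scene view agrees. Next I'll take numbers and an enlarged composite.

```bash
python3 - <<'E'
from h import *
np.set_printoptions(precision=4,suppress=True)
im,c=load('top0'); sc,cs=load('scene0')
def q(u,v,z): return plane(c,u/1.56,v/1.56,z)[:2]
C=[q(*p,.04) for p in [(331,227),(515,254),(497,386),(307,357)]]
print('jig corners',np.array(C))
for i in range(4): print(np.linalg.norm(C[i]-C[(i+1)%4]))
T=[q(*p,.024) for p in [(152,279),(238,268),(250,364),(164,376)]];print('tray',np.array(T),np.mean(T,0))
for p in [(372,309),(438,297),(469,303)]: print('nut',q(*p,.046))
print('handle',q(404,291,.111))
print('probe',q(617,302,.077),q(607,372,.077)); print('cradle',[q(*p,.0) for p in [(583,305),(575,372)]])
a=cv2.resize(im[140:260,190:340],None,fx=3.5,fy=3.5,interpolation=cv2.INTER_CUBIC)
b=cv2.resize(im[185:248,362:408],None,fx=5.5,fy=5.5,interpolation=cv2.INTER_CUBIC)
d=cv2.resize(sc[225:305,95:165],None,fx=3.5,fy=3.5,interpolation=cv2.INTER_CUBIC)
o=np.zeros((600,800,3),np.uint8); o[:a.shape[0],:a.shape[1]]=a; o[:b.shape[0],530:530+b.shape[1]]=b; h=min(250,d.shape[0]);o[350:350+h,530:530+d.shape[1]]=d[:h]
cv2.imwrite('pics/comp.png',o)
E
```

```text
jig corners [[ 0.6901  0.132 ]
 [ 0.6411 -0.1917]
 [ 0.4126 -0.1548]
 [ 0.4619  0.1694]]
0.3273398692436192
0.23149181296873367
0.32791308751509674
0.23117035540319394
tray [[0.6    0.4502]
 [0.6196 0.2984]
 [0.4502 0.271 ]
 [0.4298 0.4194]] [0.5249 0.3598]
nut [0.5438 0.0583]
nut [ 0.5645 -0.0555]
nut [ 0.554  -0.1088]
handle [0.5661 0.0031]
probe [ 0.5518 -0.3517] [ 0.4363 -0.3294]
cradle [array([ 0.5554, -0.3203]), array([ 0.4355, -0.3008])]
```

View pics/comp.png

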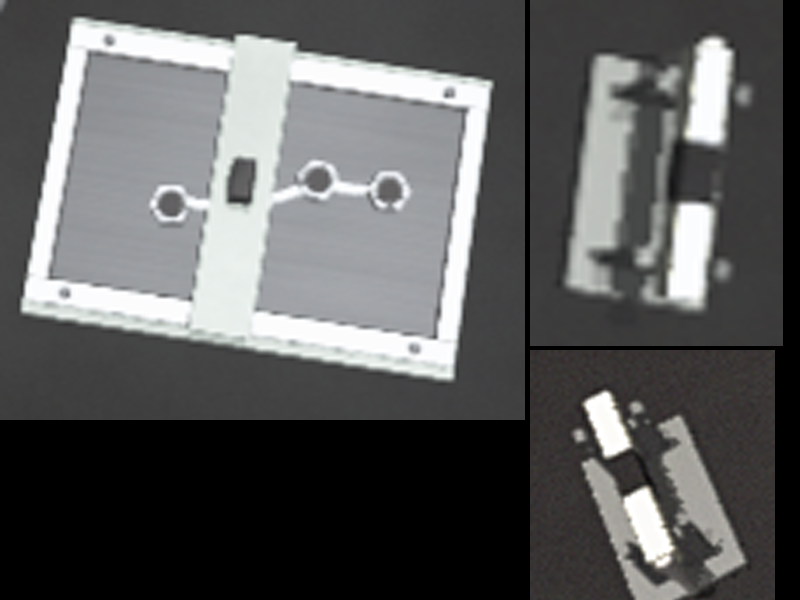

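The composite shows three nuts at (170,204), (317,180) and (389,190). The shield is part-way across the plate, and the probe lies along x with its rounded end facing away from the robot. I'll move over and look with the wrist camera.

>>> play_rows([
  [1,5,-4.5,-0.5,4],
  [1,10,-9,-1,8],
  [1,15,-13,-1,12],
  [1,20,-17,-1,16],
  [1,25,-21.5,-2,20],
  [1,30,-26,-2,24],
  [1,34,-30,-2,27],
  [1,36.7,-32,-2,27],
  [1,36.7,-32,-2,27],
  [1,36.7,-32,-2,27],
])

```text
time_s: 1.35
ee_pos: [0.4503, -0.2012, 0.251]
orientation: [0.997, -0.079, -0.0, 0.0]
ft_force: [-0.8, -0.3, 0.7]
grip_width: 1.001
gripper_force: 0.0
```

```bash
python3 - <<'E'
from h import *
np.set_printoptions(precision=4,suppress=True)
s=status.state();print(s['time_s'],s['ee_pos'],R.from_quat(s['orientation']).as_matrix())
im,c=snap('wrist','w0',1.56); print(c)
t,ct=load('top0')
A=[plane(ct,u/3.5+190,v/3.5+140,.037)[:2] for u,v in [(88,52),(465,108),(437,336),(50,280)]]
A=np.array(A);print(A,A.mean(0),[np.linalg.norm(A[i]-A[i-1]) for i in range(4)])
E
```

```text
1.35 [ 0.4503 -0.2012  0.251 ] [[ 0.9876 -0.1571 -0.001 ]
 [-0.1571 -0.9876 -0.0003]
 [-0.0009  0.0004 -1.    ]]
{'fov_y': 65.70646984690485, 'cx': 259.3762696298959, 'cy': 191.78069025940275, 'pose': array([[-0.1574,  0.9451,  0.2865,  0.5235],
       [-0.9875, -0.1505, -0.046 , -0.2131],
       [-0.0003, -0.2902,  0.957 ,  0.393 ],
       [ 0.    ,  0.    ,  0.    ,  1.    ]])}
[[ 0.6644  0.1238]
 [ 0.6193 -0.1718]
 [ 0.4426 -0.146 ]
 [ 0.4856  0.1503]] [ 0.553  -0.0109] [np.float64(0.18080018875254186), np.float64(0.2990005403451996), np.float64(0.17857929618170945), np.float64(0.29941109760099227)]
```

View pics/w0.png

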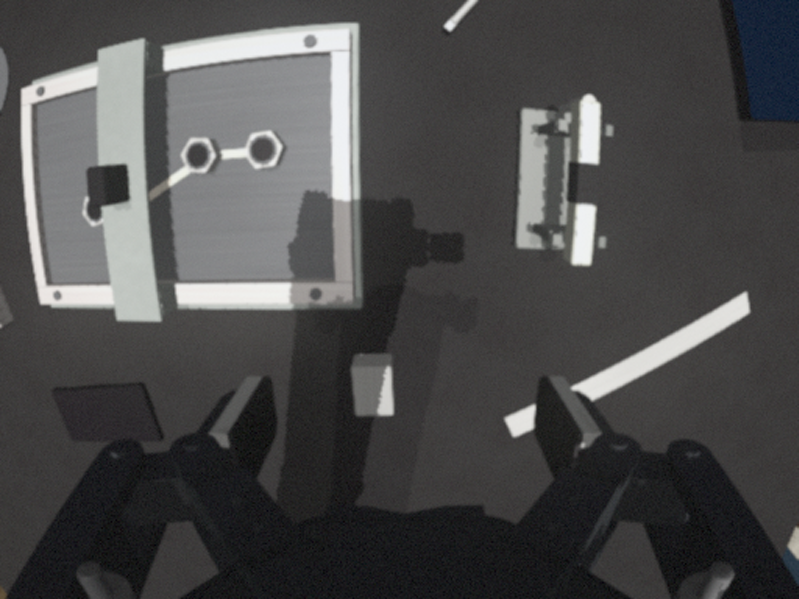

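The wrist view shows two nuts at (198,155) and (263,149), one under the shield's edge at (93,208), and the handle block at (108,185). The block bystander is at (372,385). I'll go above the handle and look again.

>>> play_rows([
  [1,2,-5,1,0],
  [1,4,-10,2,0],
  [1,6,-15,3,0],
  [1,8,-20,4,0],
  [1,8.2,-22,5,0.5],
  [1,8.2,-22,5,0.5],
  [1,8.2,-22,5,0.5],
])

```text
time_s: 2.28
ee_pos: [0.5661, 0.001, 0.2015]
orientation: [0.996, -0.084, -0.0, 0.001]
ft_force: [0.2, -0.2, 0.4]
grip_width: 1.002
gripper_force: 0.0
```

```bash
python3 - <<'E'
from h import *
np.set_printoptions(precision=4,suppress=True)
s=status.state();print(s['time_s'],s['ee_pos'],R.from_quat(s['orientation']).as_matrix())
im,c=snap('wrist','w1',1.56)
E
```

```text
2.275 [0.5661 0.001  0.2015] [[ 0.9857 -0.1684 -0.0003]
 [-0.1684 -0.9857 -0.0014]
 [-0.      0.0014 -1.    ]]
```

View pics/w1.png

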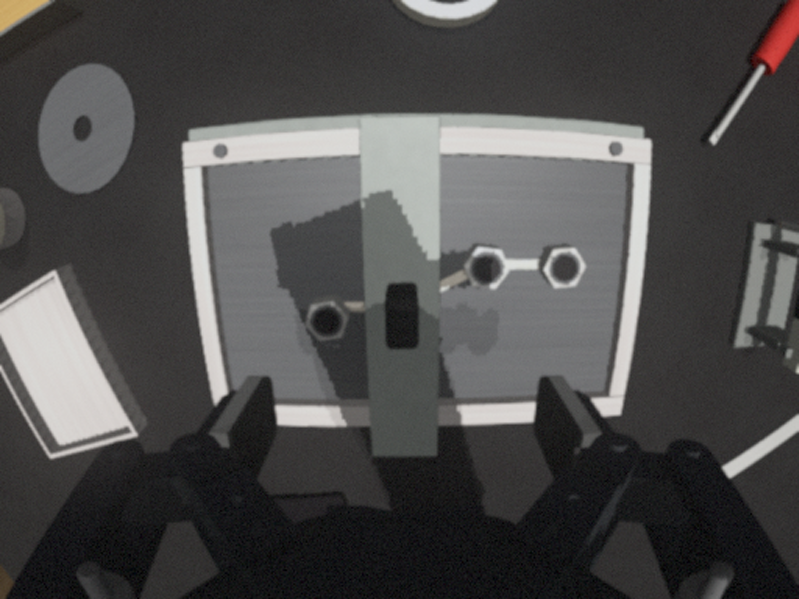

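The view is clear: handle at (402,315), nuts at (486,267), (563,267) and (325,321), and plate corners at about (205,166), (630,163) and (607,400).

```bash
python3 - <<'E'
from h import *
np.set_printoptions(precision=4,suppress=True)
im,c=load('w1')
def q(u,v,z): return plane(c,u/1.56,v/1.56,z,True)[:2]
print('handle near/far',q(402,347,.111),q(402,283,.075), 'sides',q(388,340,.111),q(416,340,.111))
O=np.array([.553,-.027]);a=np.radians(-8.5)
def J(p): d=p-O; return np.array([np.cos(a)*d[0]+np.sin(a)*d[1],-np.sin(a)*d[0]+np.cos(a)*d[1]])*1000
for n,u,v,z in [('n',486,267,.046),('n',563,267,.046),('n',325,321,.046),('seamR',522,265,.03),('seamR slant',450,286,.03),('seamL',355,307,.03),
 ('FLo',184,143,.04),('FRo',652,142,.04),('NRo',621,415,.04),('FLi',203,163,.04),('FRi',632,161,.04),('NRi',609,399,.04),('FLp',206,168,.03),('FRp',628,164,.03),
 ('shieldFL',360,118,.075),('shieldFR',440,118,.075),('shieldNL',373,457,.075),('shieldNR',437,457,.075)]:
    p=q(u,v,z); print(n,p,J(p))
E
```

```text
handle near/far [0.5432 0.0061] [0.5692 0.0018] sides [0.5486 0.0129] [ 0.546 -0.002]
n [ 0.5632 -0.0536] [ 14.0572 -24.8099]
n [ 0.5547 -0.1072] [ 13.5607 -79.0752]
n [0.5442 0.06  ] [-21.6084  84.7379]
seamR [ 0.5565 -0.0818] [ 11.5205 -53.7118]
seamR slant [ 0.5497 -0.0288] [-2.9578 -2.2866]
seamL [0.5458 0.0401] [-17.0164  65.2734]
FLo [0.6859 0.1354] [107.4197 180.2622]
FRo [ 0.6336 -0.1886] [ 103.6146 -147.9002]
NRo [ 0.4201 -0.1553] [-112.4951 -146.5514]
FLi [0.6682 0.1237] [ 91.7032 166.1066]
FRi [ 0.6212 -0.1701] [  88.6222 -131.3942]
NRi [ 0.4385 -0.1436] [ -95.9735 -132.2426]
FLp [0.6651 0.1266] [ 88.1643 168.4931]
FRp [ 0.6187 -0.1716] [  86.3804 -133.3244]
shieldFL [0.6694 0.0088] [109.8103  52.6362]
shieldFR [ 0.6616 -0.036 ] [108.7337   7.1712]
shieldNL [0.448  0.0436] [-114.2549   54.3214]
shieldNR [ 0.4404 -0.0009] [-115.2425    9.141 ]
```

>>> play_rows([
  [0.2,-1.1,-0.1,3,-0.7],
  [0.2,-1.1,-0.1,6,-0.7],
  [0.2,-1.1,-0.1,9,-0.7],
  [0.2,-1.1,-0.1,11.2,-0.7],
  [0.2,-1.1,-0.1,11.7,-0.7],
  [-1,-1.1,-0.1,11.7,-0.7],
  [-1,-1.1,-0.1,11.7,-0.7],
  [-1,-1.1,-0.1,11.7,-0.7],
  [-1,-1.1,-0.1,11.7,-0.7],
], newtons=25)

```text
time_s: 3.45
ee_pos: [0.5566, 0.0063, 0.0855]
orientation: [0.997, -0.077, 0.001, 0.0]
ft_force: [-0.9, -1.7, 6.1]
grip_width: 0.207
gripper_force: 28.6
```

>>> play_rows([
  [-1,0,-2,0,0],
  [-1,0,-4,0,0],
  [-1,0,-6,0,0],
  [-1,0,-8,0,0],
  [-1,0,-9.5,0,0],
  [-1,0,-10.5,0,0],
  [-1,0,-11.2,0,0],
  [-1,0,-11.4,0,0],
  [-1,0,-11.4,0,0],
])

```text
time_s: 4.58
ee_pos: [0.5745, 0.1199, 0.0856]
orientation: [0.997, -0.077, 0.001, -0.001]
ft_force: [-0.4, -0.9, 5.2]
grip_width: 0.207
gripper_force: 28.4
```

>>> play_rows([
  [-1,0,-0.2,0,0],
  [-1,0,-0.4,0,0],
  [-1,0,-0.4,0,0],
])

```text
time_s: 4.95
ee_pos: [0.5745, 0.1201, 0.0855]
orientation: [0.997, -0.078, 0.0, 0.002]
ft_force: [-2.5, -8.2, 10.9]
grip_width: 0.202
gripper_force: 29.2
```

>>> play_rows([
  [-1,0,0.4,0,0],
  [0.4,0,0.4,0,0],
  [0.6,0,0.4,-1,0],
  [0.8,0,0.4,-4,0],
  [1,0,3,-8,0],
  [1,0,7,-11,0],
  [1,0,11,-12,0],
  [1,0,14,-12,0],
  [1,0,14.5,-12,0],
  [1,0,14.5,-12,0],
])

```text
time_s: 6.2
ee_pos: [0.5516, -0.019, 0.2044]
orientation: [0.997, -0.077, 0.0, -0.0]
ft_force: [-0.4, 1.4, 0.3]
grip_width: 0.994
gripper_force: 0.0
```

```bash
python3 - <<'E'
from h import *
s=status.state();print(s['time_s'],s['ee_pos'],R.from_quat(s['orientation']).as_matrix())
im,c=snap('wrist','w2',1.56)
E
```

```text
6.2 [ 0.55162087 -0.01903332  0.20442134] [[ 9.88271972e-01 -1.52703980e-01  6.34655857e-05]
 [-1.52703987e-01 -9.88271729e-01  6.94469666e-04]
 [-4.33270381e-05 -6.96016355e-04 -9.99999757e-01]]
```

View pics/w2.png

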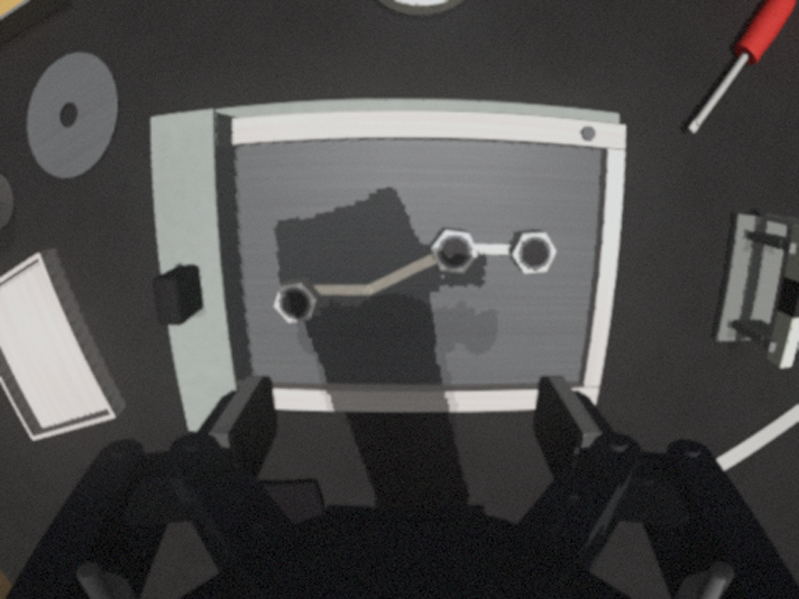

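All three nuts are clear of the shield at (454,250), (533,252) and (295,301). The seam's second bend is at (368,290), and the plate where the shield was is empty. Next I'll measure nut centres and angles in a rectified crop.

```bash
cat > nuts.py <<'E'
from h import *
np.set_printoptions(precision=4,suppress=True)
def rect(im,c,p,z,half=.025,n=200,fish=True):
    g=np.linspace(-half,half,n); M=np.zeros((n,n,2),np.float32)
    for i,dx in enumerate(g[::-1]):
        for j,dy in enumerate(g[::-1]): M[i,j]=proj(c,[p[0]+dx,p[1]+dy,z],fish)
    return cv2.remap(im,M[...,0],M[...,1],cv2.INTER_CUBIC)
def measure(name,uvs,fish=True,z=.046):
    im,c=load(name); tiles=[]
    for u,v in uvs:
        p=plane(c,u/1.56,v/1.56,z,fish)[:2]
        t=rect(im,c,p,z,fish=fish); tiles.append(t.copy()); px=.05/199
        g=cv2.cvtColor(t,cv2.COLOR_BGR2GRAY).astype(float)
        th,_=cv2.threshold(g.astype(np.uint8),0,255,cv2.THRESH_OTSU)
        m=(g>th).astype(np.uint8); m=cv2.morphologyEx(m,cv2.MORPH_OPEN,np.ones((5,5)))
        cs,_=cv2.findContours(m,cv2.RETR_EXTERNAL,cv2.CHAIN_APPROX_NONE)
        k=max(cs,key=cv2.contourArea); f=np.zeros_like(m); cv2.drawContours(f,[k],-1,1,-1)
        f=cv2.morphologyEx(f,cv2.MORPH_OPEN,cv2.getStructuringElement(cv2.MORPH_ELLIPSE,(61,61)))  # drop the seam
        yy,xx=np.nonzero(f); cy,cx=yy.mean(),xx.mean(); ctr=p+np.array([99.5-cy,99.5-cx])*px
        yy,xx=np.nonzero(f if 0 else cv2.morphologyEx(m,cv2.MORPH_OPEN,np.ones((3,3)))); X=-(yy-cy)*px;Y=-(xx-cx)*px; r=np.hypot(X,Y); s=(r>.0132)&(r<.0165)
        Z=np.sum(np.exp(6j*np.arctan2(Y[s],X[s]))); corner=np.degrees(np.angle(Z))/6
        print('nut',ctr,'flat dir deg (world, mod60)',(corner+30)%60,'coh',abs(Z)/s.sum(),'area mm2',f.sum()*px*px*1e6)
    cv2.imwrite('pics/tiles_%s.png'%name,np.hstack(tiles))
E
python3 - <<'E'
from nuts import *
measure('w2',[(454,250),(533,252),(295,301)])
im,c=load('w2')
def q(u,v,z): return plane(c,u/1.56,v/1.56,z,True)[:2]
print('bend4',q(368,290,.03),'seam straight',q(493,249,.03),'left straight',q(330,290,.03),'frame FR',q(626,125,.04),'NR',q(598,410,.04))
E
```

```text
nut [ 0.5772 -0.0594] flat dir deg (world, mod60) 27.89115229928958 coh 0.08694198454206957 area mm2 976.6798818211663
nut [ 0.5542 -0.1084] flat dir deg (world, mod60) 55.956285027195406 coh 0.2919056965077085 area mm2 657.43289310876
nut [0.5429 0.0734] flat dir deg (world, mod60) 3.1322675413610916 coh 0.18997696499683925 area mm2 991.7047549304312
bend4 [0.5409 0.009 ] seam straight [ 0.5571 -0.0826] left straight [0.5451 0.036 ] frame FR [ 0.6352 -0.1885] NR [ 0.4163 -0.157 ]
```

View pics/tiles_w2.png

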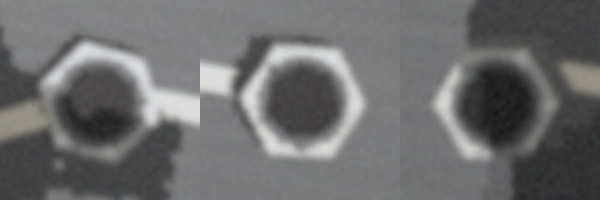

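The tiles show the nut outlines. Flat directions are about -10 deg for the first and 0 deg for the second and third, modulo 60. My centring code was upset by the seam and shadows, so I'll take centres from the tile corners: (99,100), (303,100) and (497,102).

```bash
python3 - <<'E'
from h import *
np.set_printoptions(precision=4,suppress=True)
for n,L in [('w2',[(454,250,0,0),(533,252,0,3),(295,301,-2,-3)])]:
    im,c=load(n)
    for u,v,dv,du in L:
        p=plane(c,u/1.56,v/1.56,.046,True)+np.array([dv,-du,0])*.00025; print(p, rel([p[0],p[1],.034]))
print(rel([.525,.36,.1]))
E
```

```text
[ 0.5635 -0.0539  0.046 ] [ 1.7121  3.3521 17.031 ]
[ 0.5547 -0.108   0.046 ] [ 1.6529  8.8368 17.0258]
[0.5448 0.0593 0.046 ] [-1.8619 -7.556  17.0419]
[ -8.371  -36.9829  10.4707]
```

>>> play_rows([
  [0.2,0.8,4.4,3,10],
  [0.1,1.65,8.8,7,21],
  [0.1,1.65,8.8,11,21],
  [0.1,1.65,8.8,14.5,21],
  [0.1,1.65,8.8,16.5,21],
  [0.1,1.65,8.8,17,21],
  [-1,1.65,8.8,17,21],
  [-1,1.65,8.8,17,21],
  [-1,1.65,8.8,17,21],
], newtons=40)

```text
time_s: 7.38
ee_pos: [0.5552, -0.1096, 0.0353]
orientation: [0.966, -0.257, 0.001, -0.0]
ft_force: [-0.3, -0.5, 3.4]
grip_width: 0.305
gripper_force: 39.7
```

>>> play_rows([
  [-1,0,0,-4,0],
  [-1,-2,-2,-9,0],
  [-1,-5,-6,-12,0],
  [-1,-9,-10.5,-12,0],
  [-1,-13,-15,-12,0],
  [-1,-17,-20,-12,0],
  [-1,-21,-25,-12,0],
  [-1,-25,-30,-12,0],
  [-1,-29,-35,-12,0],
  [-1,-31.6,-38.3,-12,0],
])

```text
time_s: 8.62
ee_pos: [0.4705, 0.3813, 0.1548]
orientation: [0.966, -0.258, 0.0, -0.0]
ft_force: [1.6, -0.7, -0.8]
grip_width: 0.303
gripper_force: 39.6
```

>>> play_rows([
  [-1,0,0,2,0],
  [-1,0,0,6,0],
])

```text
time_s: 8.88
ee_pos: [0.471, 0.3827, 0.0954]
orientation: [0.967, -0.256, 0.001, -0.002]
ft_force: [0.5, -0.2, -0.7]
grip_width: 0.301
gripper_force: 39.6
```

```bash
python3 - <<'E'
from h import *
np.set_printoptions(precision=4,suppress=True)
s=status.state();print(s['joints'],s['ee_pos'],s['grip_width'],rel([.471,.380,.016]))
im,c=load('top0');print('can',plane(c,200/1.56,237/1.56,0))
E
```

```text
[-0.8707  0.6362  0.1574  1.7619 -0.1368  0.7493 -2.7315] [0.471  0.3827 0.0954] 0.3011659606860548 [0.1191 0.2748 7.9426]
can [0.6819 0.3778 0.    ]
```

>>> play_rows([
  [-1,0.1,0.2,4,-2],
  [-1,0.1,0.2,7,-4],
  [-1,0.1,0.2,7.8,-4],
  [-1,0.1,0.2,7.9,-4],
  [-0.2,0.1,0.2,7.9,-4],
  [-0.1,0.1,0.2,7.9,-4],
  [-0.1,0.1,0.2,7.9,-4],
  [-0.1,0.1,0.2,4,-10],
  [0.1,0.1,0.2,0,-20],
  [0.1,0.1,0.2,-4,-30],
])

```text
time_s: 10.12
ee_pos: [0.4705, 0.3776, 0.1358]
orientation: [1.0, 0.004, 0.0, 0.0]
ft_force: [-0.1, -0.2, -0.5]
grip_width: 0.549
gripper_force: 0.0
```

```bash
python3 - <<'E'
from h import *
np.set_printoptions(precision=4,suppress=True)
s=status.state();print(s['joints'],s['ee_pos'],R.from_quat(s['orientation']).as_matrix(),rel([.5635,-.0539,.13]))
im,c=snap('top','top1',1)
e=cv2.resize(im[150:250,70:350],None,fx=2.8,fy=2.8,interpolation=cv2.INTER_CUBIC);cv2.imwrite('pics/t1.png',e)
E
```

```text
[-0.7637  0.5713  0.0173  1.7424 -0.0122  0.8278 -2.3028] [0.4705 0.3776 0.1358] [[ 1.      0.0089  0.0004]
 [ 0.0089 -1.     -0.0001]
 [ 0.0004  0.0001 -1.    ]] [ 8.9139 43.2303  0.5894]
```

View pics/t1.png

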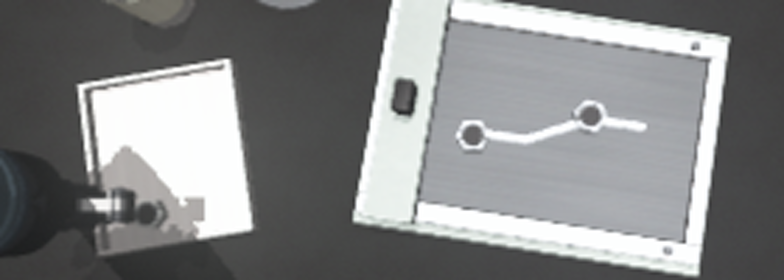

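The nut is in the tray at (148,212), and the other two are unchanged at (590,116) and (472,135).

>>> play_rows([
  [0.1,1,5,-2,-2],
  [0.1,2,10,-2,-5],
  [0.1,3,15,-2,-8],
  [0.1,4,20,-2,-11],
  [0.1,5,25,-2,-14],
  [0.1,6,30,-2,-17],
  [0.1,7,35,-2,-19],
  [0.1,8,39,-1,-19.5],
  [0.1,8.9,43.2,0,-19.5],
  [0.1,8.9,43.2,0,-19.5],
])

```text
time_s: 11.42
ee_pos: [0.5606, -0.0589, 0.1337]
orientation: [0.986, 0.167, -0.001, 0.001]
ft_force: [-0.5, 0.3, 1.3]
grip_width: 0.554
gripper_force: 0.0
```

```bash
python3 - <<'E'
from h import *
np.set_printoptions(precision=4,suppress=True)
s=status.state();print(s['joints'],s['ee_pos'],rel([.5635,-.0539,.034]))
im,c=snap('wrist','w3',1.56)
for p in [(.5635,-.0539,.046),(.5448,.0593,.046)]: print(proj(c,p,True)*1.56)
E
```

```text
[ 0.0157  0.5165  0.0102  1.848  -0.0038  0.7779 -1.2074] [ 0.5606 -0.0589  0.1337] [ 0.4511 -0.3944  9.9698]
[396.5073 299.0733]
[189.7286 264.6686]
```

View pics/w3.png

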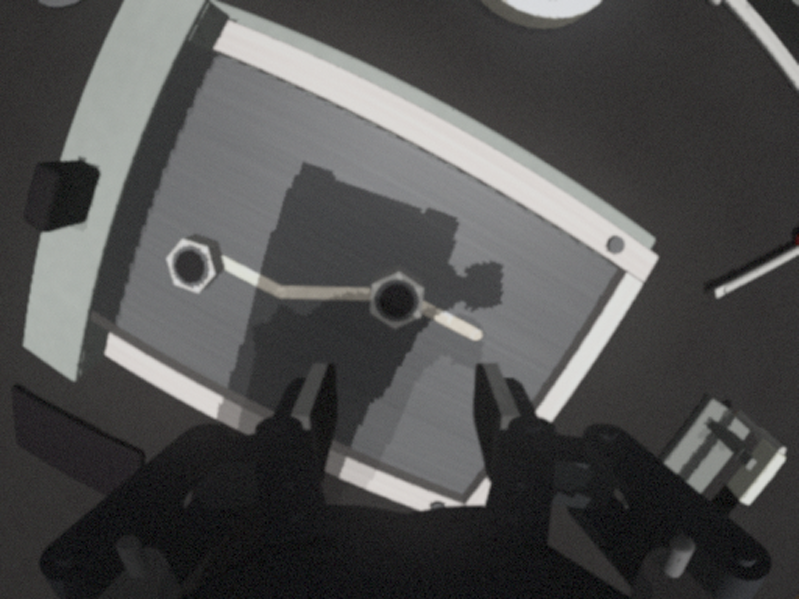

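The nut is at (397,300), as predicted at (396,299), with its flats facing the fingers. The other nut is at (191,265). I'll descend half-way, then check the settled pose.

>>> play_rows([
  [0.1,0,0,3,0],
  [0.1,0,0,5,0],
  [0.1,0,0,5,0],
  [0.1,0,0,5,0],
])

```text
time_s: 11.98
ee_pos: [0.5615, -0.0532, 0.0852]
orientation: [0.985, 0.171, 0.001, -0.0]
ft_force: [-0.7, -0.1, 0.1]
grip_width: 0.555
gripper_force: 0.0
```

```bash
python3 - <<'E'
from h import *
np.set_printoptions(precision=4,suppress=True)
s=status.state();print(s['ee_pos'],rel([.5635,-.0539,.034]))
E
```

```text
[ 0.5615 -0.0532  0.0852] [0.1531 0.1322 5.1196]
```

>>> play_rows([
  [0.1,0.15,0.1,3,0],
  [0.1,0.15,0.1,4.7,0],
  [0.1,0.15,0.1,5.1,0],
  [0.1,0.15,0.1,5.1,0],
  [-1,0.15,0.1,5.1,0],
  [-1,0.15,0.1,5.1,0],
  [-1,0.15,0.1,5.1,0],
  [-1,0.15,0.1,5.1,0],
  [-1,0.15,0.1,-1,0],
  [-1,0.15,0.1,-6,0],
])

```text
time_s: 13.22
ee_pos: [0.5628, -0.0545, 0.146]
orientation: [0.985, 0.171, 0.0, 0.0]
ft_force: [0.7, -0.8, -0.6]
grip_width: 0.304
gripper_force: 39.8
```

```bash
python3 - <<'E'
from h import *
np.set_printoptions(precision=4,suppress=True)
s=status.state();print(s['ee_pos'],rel([.48,.3244,.15]))
E
```

```text
[ 0.5628 -0.0545  0.146 ] [  4.9687 -38.4681  -0.4044]
```

>>> play_rows([
  [-1,0.6,-5,-1,0],
  [-1,1.2,-10,-1,0],
  [-1,1.8,-15,-1,0],
  [-1,2.4,-20,-1,0],
  [-1,3,-25,-1,0],
  [-1,3.6,-30,-1,0],
  [-1,4.3,-35,-0.5,0],
  [-1,4.95,-38.4,0,0],
  [-1,4.95,-38.4,4,0],
  [-1,4.95,-38.4,6,0],
])

```text
time_s: 14.48
ee_pos: [0.4788, 0.3237, 0.0827]
orientation: [0.985, 0.172, -0.001, 0.0]
ft_force: [0.3, -0.5, -0.2]
grip_width: 0.302
gripper_force: 39.8
```

```bash
python3 - <<'E'
from h import *
np.set_printoptions(precision=4,suppress=True)
s=status.state();print(s['joints'],s['ee_pos'],s['grip_width'],rel([.48,.3244,.016]))
E
```

```text
[-0.631   0.6156 -0.0552  1.8283  0.0494  0.7009 -1.94  ] [0.4788 0.3237 0.0827] 0.3021392669454284 [ 0.1464 -0.0275  6.6712]
```

>>> play_rows([
  [-1,0.1,0,4,0],
  [-1,0.1,0,6.2,0],
  [-1,0.1,0,6.7,0],
  [-1,0.1,0,6.7,0],
  [-0.2,0.1,0,6.7,0],
  [-0.15,0.1,0,6.7,0],
  [-0.15,0.1,0,6.7,0],
  [-0.15,0.1,0,3,0],
  [0.1,0.1,0,-2,-5],
  [0.1,0.1,0,-6.5,-10],
])

```text
time_s: 15.72
ee_pos: [0.481, 0.3241, 0.1511]
orientation: [0.966, 0.258, 0.0, -0.0]
ft_force: [0.4, 0.1, -1.2]
grip_width: 0.548
gripper_force: 0.0
```

```bash
python3 - <<'E'
from h import *
np.set_printoptions(precision=4,suppress=True)
s=status.state();print(s['joints'],s['ee_pos'],R.from_quat(s['orientation']).as_euler('xyz',degrees=True),rel([.5448,.0593,.14]))
im,c=snap('top','top2',1)
e=cv2.resize(im[150:250,70:350],None,fx=2.8,fy=2.8,interpolation=cv2.INTER_CUBIC);cv2.imwrite('pics/t2.png',e)
E
```

```text
[-0.5877  0.5187 -0.1103  1.7901  0.074   0.8361 -1.7831] [0.481  0.3241 0.1511] [179.9916  -0.0365  29.8461] [-7.644  26.1446  1.1111]
```

View pics/t2.png

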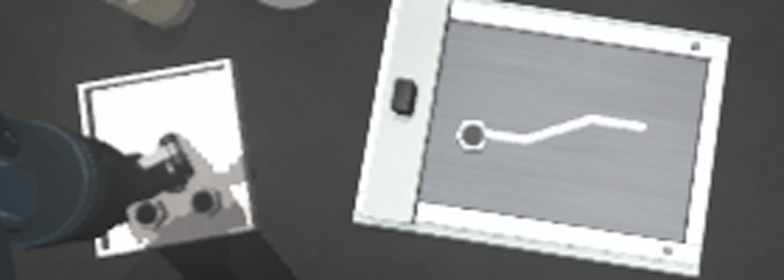

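Two nuts are in the tray at (148,212) and (205,200), with the last at (472,135). I'll turn to close along x, so the gripper body stays clear of the handle.

>>> play_rows([
  [0.1,-1,4,0,-8],
  [0.1,-2,8,0,-16],
  [0.1,-3,12,0,-24],
  [0.1,-4,16,0,-33],
  [0.1,-5,20,0,-42],
  [0.1,-6,23,0,-51],
  [0.1,-7.6,26.1,0,-60],
  [0.1,-7.6,26.1,1,-60],
  [0.1,-7.6,26.1,3,-60],
  [0.1,-7.6,26.1,3,-60],
])

```text
time_s: 17.02
ee_pos: [0.5427, 0.0604, 0.118]
orientation: [0.709, 0.705, -0.001, -0.001]
ft_force: [0.1, 0.0, -0.3]
grip_width: 0.554
gripper_force: 0.0
```

```bash
python3 - <<'E'
from h import *
np.set_printoptions(precision=4,suppress=True)
s=status.state();print(s['joints'],s['ee_pos'],R.from_quat(s['orientation']).as_euler('xyz',degrees=True),rel([.5448,.0593,.036]))
E
```

```text
[ 0.0452  0.5374 -0.3086  1.8845  0.2274  0.7568 -0.3949] [0.5427 0.0604 0.118 ] [-179.8236    0.0005   89.6764] [-0.107   0.2355  8.1949]
```

>>> play_rows([
  [0.1,-0.1,0.2,4,0],
  [0.1,-0.1,0.2,7,0],
  [0.1,-0.1,0.2,8,0],
  [0.1,-0.1,0.2,8.1,0],
  [-1,-0.1,0.2,8.1,0],
  [-1,-0.1,0.2,8.1,0],
  [-1,-0.1,0.2,8.1,0],
  [-1,-0.1,0.2,8.1,0],
  [-1,-0.1,0.2,2,0],
  [-1,-0.1,0.2,-3.5,0],
])

```text
time_s: 18.27
ee_pos: [0.546, 0.0587, 0.1561]
orientation: [0.709, 0.705, 0.0, -0.0]
ft_force: [0.2, -0.7, -0.3]
grip_width: 0.301
gripper_force: 39.8
```

```bash
python3 - <<'E'
from h import *
np.set_printoptions(precision=4,suppress=True)
s=status.state();print(s['ee_pos'],s['grip_width'],rel([.539,.366,.15]))
E
```

```text
[0.546  0.0587 0.1561] 0.30095660860149775 [30.7305 -0.8742  0.6134]
```

>>> play_rows([
  [-1,5,0,0,0],
  [-1,10,-0.3,0,0],
  [-1,15,-0.5,0,0],
  [-1,20,-0.6,0,0],
  [-1,25,-0.8,0,0],
  [-1,29,-0.9,0,0],
  [-1,30.7,-0.9,0,0],
  [-1,30.7,-0.9,4,0],
  [-1,30.7,-0.9,8,0],
  [-1,30.7,-0.9,8,0],
])

```text
time_s: 19.52
ee_pos: [0.5373, 0.3625, 0.0715]
orientation: [0.71, 0.705, -0.003, 0.0]
ft_force: [-0.1, 0.4, -0.3]
grip_width: 0.3
gripper_force: 39.8
```

```bash
python3 - <<'E'
from h import *
np.set_printoptions(precision=4,suppress=True)
s=status.state();print(s['joints'],s['ee_pos'],s['grip_width'],rel([.539,.366,.018]))
E
```

```text
[-0.4506  0.7519 -0.3128  1.6204  0.2919  0.8227 -0.8924] [0.5373 0.3625 0.0715] 0.299770464242618 [0.377  0.1962 5.3446]
```

>>> play_rows([
  [-1,0.2,0.2,3,0],
  [-1,0.2,0.2,5,0],
  [-1,0.2,0.2,5.3,0],
  [-1,0.2,0.2,5.3,0],
  [-0.2,0.2,0.2,5.3,0],
  [-0.15,0.2,0.2,5.3,0],
  [-0.15,0.2,0.2,5.3,0],
  [-0.15,0.2,0.2,1,0],
  [-0.15,0.2,0.2,-5,0],
  [-0.15,0.2,0.2,-11,0],
])

```text
time_s: 20.78
ee_pos: [0.5406, 0.3676, 0.186]
orientation: [0.709, 0.705, -0.0, -0.0]
ft_force: [0.2, -0.1, -0.1]
grip_width: 0.427
gripper_force: 0.0
```

```bash
python3 - <<'E'
from h import *
np.set_printoptions(precision=4,suppress=True)
s=status.state();print(s['joints'],s['ee_pos'],s['grip_width'],rel([.44,-.2,.22]))
im,c=load('w0')
b=im[50:180,320:400]; cv2.imwrite('pics/pr.png',cv2.resize(b,None,fx=4.5,fy=4.5,interpolation=cv2.INTER_CUBIC))
E
```

```text
[-0.4267  0.617  -0.3539  1.5497  0.2377  1.018  -0.8513] [0.5406 0.3676 0.186 ] 0.427411848044809 [-56.8116  -9.7522  -3.388 ]
```

View pics/pr.png

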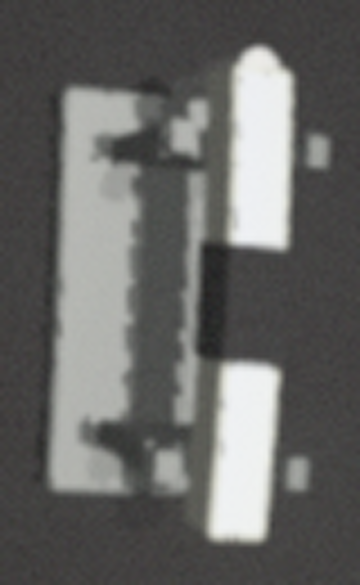

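The crop shows the cradle, the probe bar with its dark band, and a round cap at the far end (260,60), with a dark leg beneath it near (215,70). So the leg is at the far, world +x end.

>>> play_rows([
  [0.2,-5.5,-1,-1,10],
  [0.2,-11,-2,-2,20],
  [0.2,-17,-3,-3,30],
  [0.2,-23,-4,-3.4,40],
  [0.2,-29,-5,-3.4,50],
  [0.2,-35,-6,-3.4,60],
  [0.2,-41,-7,-3.4,70],
  [0.2,-47,-8,-3.4,80],
  [0.2,-53,-9,-3.4,90],
  [0.2,-56.8,-9.7,-3.4,100],
])

```text
time_s: 22.02
ee_pos: [0.4397, -0.2027, 0.2187]
orientation: [0.996, -0.094, 0.0, 0.0]
ft_force: [0.2, 0.9, -0.3]
grip_width: 0.598
gripper_force: 0.0
```

>>> play_rows([
  [0.2,0,0,0,1],
  [0.2,0,0,0,1],
])

```text
time_s: 22.28
ee_pos: [0.4409, -0.1988, 0.2183]
orientation: [0.995, -0.098, 0.0, -0.0]
ft_force: [0.5, 0.8, 0.8]
grip_width: 0.602
gripper_force: 0.0
```

```bash
python3 - <<'E'
from h import *
np.set_printoptions(precision=4,suppress=True)
s=status.state();print(s['joints'],s['ee_pos'],R.from_quat(s['orientation']).as_euler('xyz',degrees=True))
w,cw=snap('wrist','w4',1.56); t,ct=snap('top','top3')
a=w; 
o=np.zeros((600,800,3),np.uint8)
o[:384,:512]=w; o[:280,520:800]=cv2.resize(t[150:250,70:170],(280,280),interpolation=cv2.INTER_CUBIC)
o[300:600,520:740]=cv2.resize(t[185:245,362:406],(220,300),interpolation=cv2.INTER_CUBIC)
m=cv2.resize(t[145:248,195:335],(290,213),interpolation=cv2.INTER_CUBIC); o[386:599,0:290]=m
cv2.imwrite('pics/comp2.png',o)
E
```

```text
[ 0.2004  0.2699  0.1541  1.988  -0.0535  0.8875 -1.3836] [ 0.4409 -0.1988  0.2183] [-179.9663   -0.0021  -11.2067]
```

View pics/comp2.png

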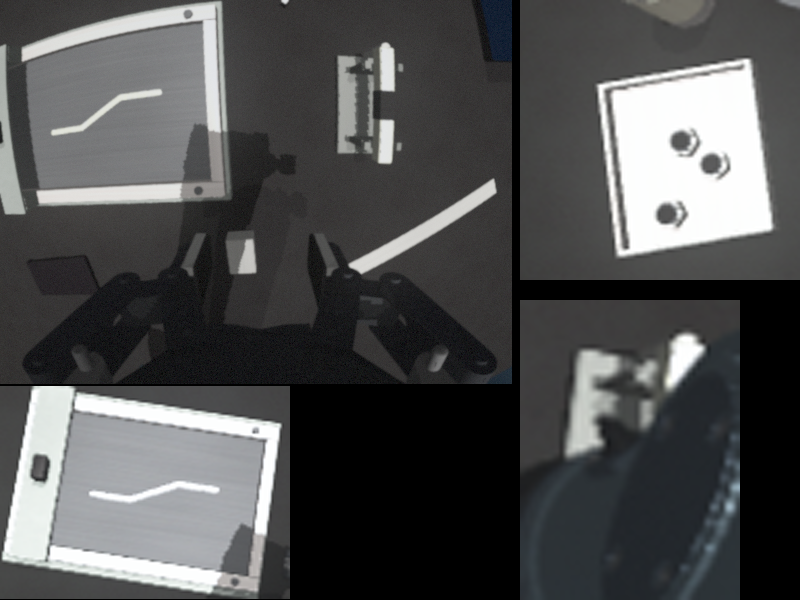

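The composite shows all three nuts in the tray (right), the bare seam on an empty plate, and the probe in w4 at (385,45)-(385,162) with its band at (384,105). Next I'll measure the seam by mask in two views and the probe by its white halves.

```bash
cat > m.py <<'E'
from h import *
np.set_printoptions(precision=4,suppress=True)
def blob(im,x0,x1,y0,y1,th,minA=30):
    g=cv2.cvtColor(im,cv2.COLOR_BGR2GRAY)[y0:y1,x0:x1]; m=(g>th).astype(np.uint8)
    n,l,s,ce=cv2.connectedComponentsWithStats(m)
    return [(np.argwhere(l==i)[:,::-1]+[x0,y0],s[i,4]) for i in range(1,n) if s[i,4]>=minA]
def seam(name,box,th,fish):
    im,c=load(name); B=max(blob(im,*box,th),key=lambda b:b[1]); 
    P=np.array([plane(c,u,v,.03,fish)[:2] for u,v in B[0]]); return P
E
python3 - <<'E'
from m import *
from scipy.optimize import least_squares
K=np.array([[15,-80],[15,-30],[-15,30],[-15,80]])/1000.
def segd(p,a,b):
    t=np.clip(((p-a)@(b-a))/((b-a)@(b-a)),0,1); return np.linalg.norm(p-a-t[:,None]*(b-a),axis=1)
for n,box,th,f in [('top3',(235,305,178,205),190,False),('w4',(45,170,80,140),150,True)]:
    P=seam(n,box,th,f); print(n,len(P),'mean',P.mean(0))
    # ends -> pose from simple geometry: principal extremes
    d=np.array([.156,.988]); s=P@d; o=np.argsort(s)
    lo,hi=s.min(),s.max(); eR=P[s<lo+.02].mean(0); eL=P[s>hi-.02].mean(0)
    # each 20mm end strip has its centre 10 mm inside the (half-width rounded) end
    v=eL-eR; print('len along',hi-lo,'endcentres',eR,eL)
    jv=np.array([-30,(hi-lo)*1000-20])/1000.; yaw=np.arctan2(v[1],v[0])-np.arctan2(jv[1],jv[0]); print('yaw',np.degrees(yaw),'origin',(eR+eL)/2)
w,c=load('w4')
for pts,a in blob(w,370,400,35,170,170,60):
    print('probe part',a,pts.min(0),pts.max(0),plane(c,*pts.mean(0),.077,True)[:2])
E
```

```text
top3 235 mean [ 0.5518 -0.0255]
len along 0.16740374951109752 endcentres [ 0.5549 -0.0998] [0.5483 0.0503]
yaw -8.968989043724026 origin [ 0.5516 -0.0247]
w4 863 mean [ 0.5524 -0.0315]
len along 0.16787359377743336 endcentres [ 0.5549 -0.0988] [0.5482 0.0516]
yaw -8.91565692794776 origin [ 0.5516 -0.0236]
probe part 613 [380  43] [393  90] [ 0.5316 -0.3455]
probe part 572 [379 120] [393 162] [ 0.4575 -0.3329]
```

>>> play_rows([
  [0.2,2,4.5,0,0],
  [0.2,4,9,0,0],
  [0.2,6,13,1,0],
  [0.2,7.9,15,2,0],
  [0.2,7.9,15,2,0],
  [0.2,7.9,15,2,0],
])

```text
time_s: 23.12
ee_pos: [0.489, -0.3606, 0.1981]
orientation: [0.995, -0.097, -0.0, -0.001]
ft_force: [-0.3, 0.4, 0.6]
grip_width: 0.598
gripper_force: 0.0
```

```bash
python3 - <<'E'
from m import *
s=status.state();print(s['joints'],s['ee_pos'],R.from_quat(s['orientation']).as_euler('xyz',degrees=True))
im,c=snap('wrist','w5',1.56)
E
```

```text
[ 0.4161  0.5049  0.2     1.6951 -0.119   0.9544 -1.1052] [ 0.489  -0.3606  0.1981] [-179.9356    0.0346  -11.1883]
```

View pics/w5.png

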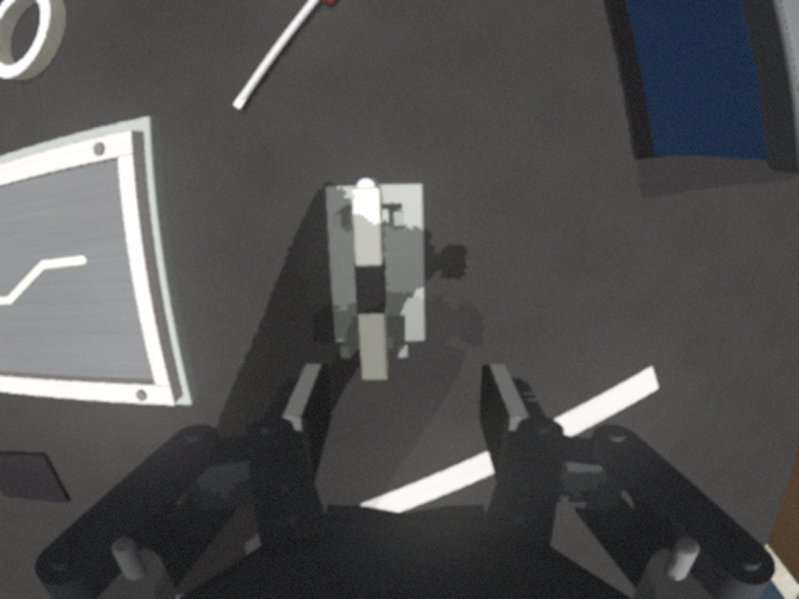

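The probe lies from (366,185) to (374,380) with its band centre at (370,289). The pads are on either side, and I need a shift of a couple of centimetres.

```bash
python3 - <<'E'
from m import *
s=status.state()
im,c=load('w5')
q=lambda u,v,z=.077: plane(c,u/1.56,v/1.56,z,True)[:2]
a,b,m1,m2=q(374,380),q(367.5,190),q(371.5,312.5),q(369.5,265.5)
print(a,b,m1,m2,'len',np.linalg.norm(a-b),'mid',(a+b)/2,'band',(m1+m2)/2)
d=b-a; print('yaw',np.degrees(np.arctan2(d[1],d[0])))
print('cradle corners',q(330,186,.0),q(422,184,0),q(425,341,0),q(335,341,0))
M=(a+b+m1+m2)/4; print(M,rel([M[0],M[1],.049]))
E
```

```text
[ 0.4347 -0.33  ] [ 0.5507 -0.3515] [ 0.4792 -0.3384] [ 0.5076 -0.3434] len 0.11793726613081537 mid [ 0.4927 -0.3408] band [ 0.4934 -0.3409]
yaw -10.457831075021579
cradle corners [ 0.5563 -0.318 ] [ 0.544  -0.3842] [ 0.4236 -0.3639] [ 0.4372 -0.2936]
[ 0.493  -0.3408] [ 0.0147 -2.006  14.9468]
```

>>> play_rows([
  [0.1,0,-2,2,-0.7],
  [0.1,0,-2,6,-0.7],
  [0.1,0,-2,9,-0.7],
  [0.1,0,-2,9,-0.7],
  [0.1,0,-2,9,-0.7],
])

```text
time_s: 23.8
ee_pos: [0.4935, -0.3427, 0.1098]
orientation: [0.996, -0.092, 0.001, 0.0]
ft_force: [0.3, -0.7, 0.4]
grip_width: 0.548
gripper_force: 0.0
```

```bash
python3 - <<'E'
from m import *
s=status.state(); print(s['ee_pos'],R.from_quat(s['orientation']).as_euler('xyz',degrees=True),rel([.493,-.3408,.049]))
E
```

```text
[ 0.4935 -0.3427  0.1098] [179.9703  -0.1064 -10.5791] [-0.0913 -0.1819  6.0823]
```

>>> play_rows([
  [0.1,0,-0.1,3,0],
  [0.1,0,-0.1,5.5,0],
  [0.1,0,-0.1,6.1,0],
  [0.1,0,-0.1,6.1,0],
  [-1,0,-0.1,6.1,0],
  [-1,0,-0.1,6.1,0],
  [-1,0,-0.1,6.1,0],
  [-1,0,-0.1,6.1,0],
  [-1,0,-0.1,6.1,0],
], newtons=60)

```text
time_s: 24.92
ee_pos: [0.4936, -0.3421, 0.0486]
orientation: [0.996, -0.092, 0.001, 0.0]
ft_force: [-2.3, 0.9, 6.5]
grip_width: 0.175
gripper_force: 58.7
```

```bash
python3 - <<'E'
from m import *
s=status.state(); print(s['ee_pos'],R.from_quat(s['orientation']).as_euler('xyz',degrees=True),s['ft_force'])
E
```

```text
[ 0.4936 -0.3421  0.0486] [179.9722  -0.1028 -10.6128] [-2.3133  0.9028  6.5118]
```

>>> play_rows([
  [-1,0,0,-1,0],
  [-1,0,0,-3,0],
  [-1,0,0,-6,0],
  [-1,0,0,-9,0],
  [-1,-1,-5,-9,0],
  [-1,-2,-11,-9,-0.5],
  [-1,-3,-17,-9,-1],
  [-1,-4,-22,-8.5,-1.7],
  [-1,-4.3,-24.2,-7.5,-1.7],
  [-1,-4.3,-24.2,-7.5,-1.7],
])

```text
time_s: 26.18
ee_pos: [0.4952, -0.0939, 0.1229]
orientation: [0.997, -0.076, -0.0, -0.0]
ft_force: [-0.5, -0.4, -1.1]
grip_width: 0.173
gripper_force: 58.7
```

>>> play_rows([
  [-1,0,0,2,0],
  [-1,0,0,4,0],
  [-1,0,0,4,0],
  [-1,0,0,4,0],
])

```text
time_s: 26.68
ee_pos: [0.4957, -0.0971, 0.0833]
orientation: [0.997, -0.078, 0.001, 0.0]
ft_force: [-0.1, -0.4, -1.2]
grip_width: 0.179
gripper_force: 58.7
```

```bash
python3 - <<'E'
from m import *
s=status.state(); print(s['ee_pos'],R.from_quat(s['orientation']).as_euler('xyz',degrees=True),s['ft_force'],rel([.4957,-.0963,.069]))
im,c=snap('wrist','w6',1.56); sc,cs=snap('scene','s6')
r=R.from_quat(s['orientation']); tip=s['ee_pos']+r.apply([.059,0,.0376]); print('tip',tip,proj(c,tip,True),proj(cs,tip)); S0=[.554,-.1055,.03];print(proj(c,S0,True),proj(cs,S0))
o=np.zeros((600,800,3),np.uint8); u,v=proj(c,tip,True).astype(int); a,b=proj(cs,tip).astype(int)
o[:,:400]=cv2.resize(im[v-75:v+75,u-50:u+50],(400,600),interpolation=cv2.INTER_CUBIC); o[:,400:]=cv2.resize(sc[b-75:b+75,a-50:a+50],(400,600),interpolation=cv2.INTER_CUBIC); print(u,v,a,b)
cv2.imwrite('pics/tip.png',o)
E
```

```text
[ 0.4957 -0.0971  0.0833] [179.9777  -0.0789  -9.0015] [-0.0919 -0.4068 -1.2149] [-0.0141 -0.0771  1.434 ]
tip [ 0.554  -0.1063  0.0458] [259.0495 129.359 ] [229.0523 221.3084]
[257.8397 127.6233] [229.9336 224.2522]
259 129 229 221
```

View pics/tip.png

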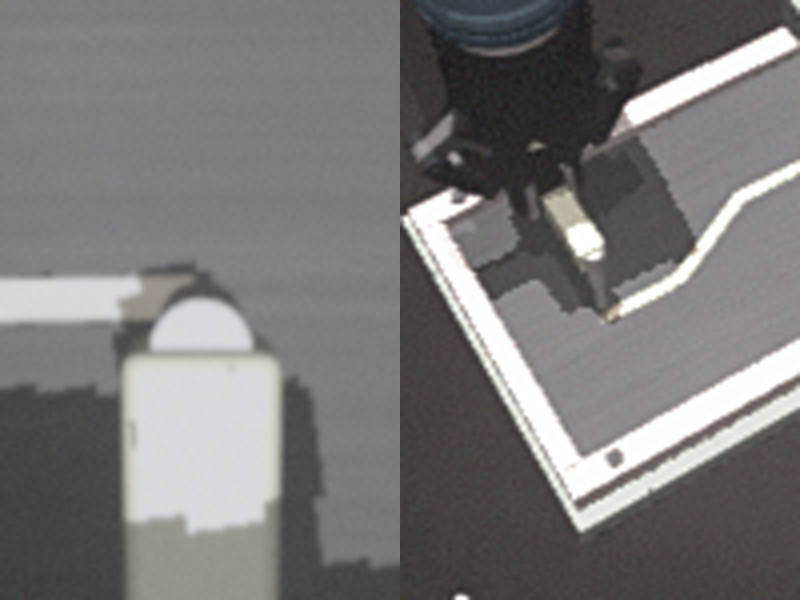

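The tip projects where the leg ends at (605,300) in the scene crop. The seam end lies just beneath it (brown, in shadow), and the wrist crop agrees. I'll descend gently.

>>> play_rows([
  [-1,0,-0.05,0.3,0],
  [-1,0,-0.05,0.6,0],
  [-1,0,-0.05,0.9,0],
  [-1,0,-0.05,1.1,0],
  [-1,0,-0.05,1.25,0],
  [-1,0,-0.05,1.35,0],
  [-1,0,-0.05,1.35,0],
  [-1,0,-0.05,1.35,0],
])

```text
time_s: 27.78
ee_pos: [0.4952, -0.0955, 0.0688]
orientation: [0.997, -0.078, 0.0, 0.0]
ft_force: [-0.2, -0.5, 0.2]
grip_width: 0.178
gripper_force: 58.7
```

```bash
cat > tr.py <<'E'
from m import *
s=status.state(); r=R.from_quat(s['orientation']); tip=s['ee_pos']+r.apply([.059,0,.0376]); print('tip',tip,'F',s['ft_force'],'eul',r.as_euler('xyz',degrees=True),'w',s['grip_width'])
a=np.radians(-8.95); d=(tip-np.array([.5516,-.0242,0]))[:2]; print('tip jig mm',np.array([np.cos(a)*d[0]+np.sin(a)*d[1],-np.sin(a)*d[0]+np.cos(a)*d[1]])*1000)
E
python3 tr.py
```

```text
tip [ 0.5535 -0.1046  0.0312] F [-0.2039 -0.5357  0.164 ] eul [179.9983  -0.0053  -8.9197] w 0.17781685502937353
tip jig mm [ 14.4144 -79.1563]
```

>>> play_rows([
  [-1,0,-0.2,0,0],
  [-1,0,-0.4,0,0],
  [-1,0.05,-0.6,0,0],
  [-1,0.05,-0.85,0,0],
  [-1,0.05,-1.1,0,0],
  [-1,0.05,-1.3,0,0],
  [-1,0.05,-1.55,0,0],
  [-1,0.05,-1.75,0,0],
  [-1,0.05,-2,0,0],
  [-1,0.05,-2.2,0,0],
])

```text
time_s: 29.02
ee_pos: [0.4991, -0.0736, 0.0688]
orientation: [0.997, -0.078, -0.0, -0.0]
ft_force: [0.3, -0.3, -1.4]
grip_width: 0.176
gripper_force: 58.7
```

>>> play_rows([
  [-1,0,-0.2,0,0],
  [-1,0,-0.4,0,0],
  [-1,0,-0.4,0,0],
  [-1,0,-0.6,0,0],
  [-1,0,-0.85,0,0],
  [-1,0,-1.1,0,0],
  [-1,0,-1.3,0,0],
  [-1,0,-1.55,0,0],
  [-1,0,-1.75,0,0],
  [-1,0,-2,0,0],
])

```text
time_s: 30.28
ee_pos: [0.5022, -0.0539, 0.0688]
orientation: [0.997, -0.078, -0.0, 0.0]
ft_force: [0.1, 0.1, -1.8]
grip_width: 0.176
gripper_force: 58.7
```

```bash
python3 tr.py
```

```text
tip [ 0.5605 -0.0631  0.0312] F [ 0.0664  0.1352 -1.7686] eul [179.9973   0.0027  -8.9215] w 0.17572290226739834
tip jig mm [ 14.8234 -37.0171]
```

>>> play_rows([
  [-1,0,-0.25,0,0],
  [-1,0,-0.5,0,0],
  [-1,0,-0.7,0,0],
  [-1,0,-0.7,0,0],
  [-1,-0.1,-0.9,0,0],
  [-1,-0.2,-1.1,0,0],
  [-1,-0.3,-1.3,0,0],
  [-1,-0.4,-1.5,0,0],
  [-1,-0.5,-1.7,0,0],
  [-1,-0.6,-1.9,0,0],
])

```text
time_s: 31.52
ee_pos: [0.4992, -0.0342, 0.0688]
orientation: [0.997, -0.078, -0.0, -0.0]
ft_force: [-0.2, 0.5, -1.3]
grip_width: 0.174
gripper_force: 58.7
```

>>> play_rows([
  [-1,-0.1,-0.2,0,0],
  [-1,-0.2,-0.4,0,0],
  [-1,-0.3,-0.6,0,0],
  [-1,-0.4,-0.8,0,0],
  [-1,-0.5,-1,0,0],
  [-1,-0.6,-1.2,0,0],
  [-1,-0.7,-1.4,0,0],
  [-1,-0.8,-1.6,0,0],
  [-1,-0.9,-1.8,0,0],
  [-1,-0.9,-1.8,0,0],
])

```text
time_s: 32.78
ee_pos: [0.493, -0.015, 0.0688]
orientation: [0.997, -0.078, -0.0, -0.0]
ft_force: [0.6, -0.5, -1.2]
grip_width: 0.174
gripper_force: 58.7
```

```bash
python3 tr.py
```

```text
tip [ 0.5513 -0.0241  0.0312] F [ 0.581  -0.4985 -1.193 ] eul [-179.9966    0.0053   -8.9046] w 0.1744013020809009
tip jig mm [-0.2874  0.0712]
```

>>> play_rows([
  [-1,-0.1,-0.2,0,0],
  [-1,-0.2,-0.4,0,0],
  [-1,-0.3,-0.6,0,0],
  [-1,-0.4,-0.8,0,0],
  [-1,-0.5,-1,0,0],
  [-1,-0.6,-1.2,0,0],
  [-1,-0.7,-1.4,0,0],
  [-1,-0.8,-1.6,0,0],
  [-1,-0.9,-1.8,0,0],
  [-1,-1,-2,0,0],
])

```text
time_s: 34.02
ee_pos: [0.4863, 0.0063, 0.0688]
orientation: [0.997, -0.078, -0.0, 0.0]
ft_force: [-0.8, 0.5, -0.7]
grip_width: 0.177
gripper_force: 58.7
```

>>> play_rows([
  [-1,-0.1,-0.2,0,0],
  [-1,-0.2,-0.4,0,0],
  [-1,-0.3,-0.6,0,0],
  [-1,-0.4,-0.8,0,0],
  [-1,-0.5,-1,0,0],
  [-1,-0.5,-1,0,0],
  [-1,-0.5,-1.2,0,0],
  [-1,-0.5,-1.4,0,0],
  [-1,-0.5,-1.6,0,0],
  [-1,-0.5,-1.8,0,0],
])

```text
time_s: 35.28
ee_pos: [0.4842, 0.0249, 0.0688]
orientation: [0.997, -0.078, -0.0, 0.0]
ft_force: [-0.1, -0.3, -2.0]
grip_width: 0.178
gripper_force: 58.7
```

```bash
python3 tr.py
```

```text
tip [0.5425 0.0157 0.0312] F [-0.0726 -0.3396 -1.9774] eul [179.9993   0.0007  -8.9163] w 0.17777732842006536
tip jig mm [-15.1847  38.0363]
```

42 mm to go along the last straight.

>>> play_rows([
  [-1,0,-0.2,0,0],
  [-1,0,-0.4,0,0],
  [-1,0,-0.6,0,0],
  [-1,0,-0.85,0,0],
  [-1,0,-1.1,0,0],
  [-1,0,-1.3,0,0],
  [-1,0,-1.55,0,0],
  [-1,0,-1.75,0,0],
  [-1,0,-2,0,0],
  [-1,0,-2.2,0,0],
])

```text
time_s: 36.52
ee_pos: [0.4876, 0.0466, 0.0688]
orientation: [0.997, -0.078, -0.0, -0.0]
ft_force: [-0.7, 0.3, -1.4]
grip_width: 0.175
gripper_force: 58.7
```

>>> play_rows([
  [-1,0,-0.2,0,0],
  [-1,0,-0.45,0,0],
  [-1,0,-0.7,0,0],
  [-1,0,-0.95,0,0],
  [-1,0,-1.2,0,0],
  [-1,0,-1.4,0,0],
  [-1,0,-1.65,0,0],
  [-1,0,-1.85,0,0],
  [-1,0,-2,0,0],
  [-1,0,-2,0,0],
])

```text
time_s: 37.78
ee_pos: [0.4907, 0.0663, 0.0688]
orientation: [0.997, -0.078, 0.0, -0.0]
ft_force: [0.2, 0.0, -1.7]
grip_width: 0.171
gripper_force: 58.7
```

>>> play_rows([
  [-1,0,0,0,0],
  [-1,0,0,0,0],
])

```text
time_s: 38.02
ee_pos: [0.4907, 0.0661, 0.0688]
orientation: [0.997, -0.078, -0.0, 0.0]
ft_force: [-0.2, -0.1, -0.5]
grip_width: 0.176
gripper_force: 58.7
```

```bash
python3 tr.py; python3 - <<'E'
from m import *
s=status.state(); c=optics.get_calibration('scene'); im,_=snap('scene','s7')
r=R.from_quat(s['orientation']); tip=s['ee_pos']+r.apply([.059,0,.0376]); a,b=proj(c,tip).astype(int)
cv2.imwrite('pics/tip2.png',cv2.resize(im[b-50:b+50,a-65:a+65],None,fx=5,fy=5,interpolation=cv2.INTER_CUBIC))
E
```

```text
tip [0.549  0.057  0.0312] F [-0.2369 -0.1221 -0.5229] eul [179.9969   0.0001  -8.9263] w 0.1755035818278168
tip jig mm [-15.2097  79.7569]
```

View pics/tip2.png

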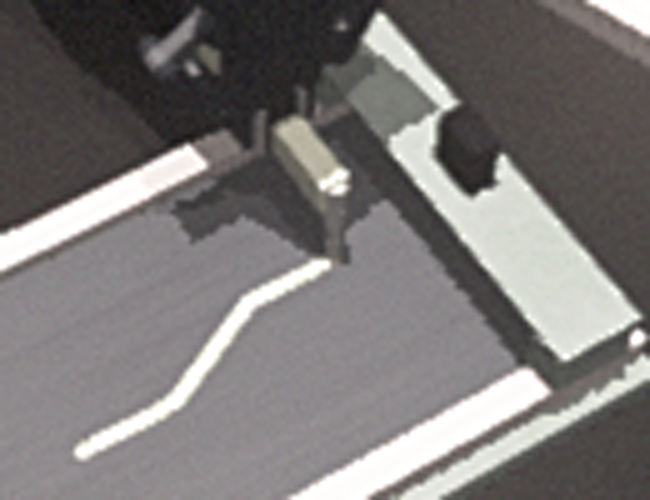

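The tip stands at the seam's left end (335,260), with the leg upright. I'll take the probe back.

>>> play_rows([
  [-1,0,0,-1,0],
  [-1,0,0,-4,0],
  [-1,0,0,-8,0],
  [-1,1,5,-8,0],
  [-1,2,11,-8,0.5],
  [-1,3,17,-8,1],
  [-1,4,23,-8,1.7],
  [-1,5,29,-8,1.7],
  [-1,6,35,-8,1.7],
  [-1,6.6,40.3,-8,1.7],
])

```text
time_s: 39.33
ee_pos: [0.4933, -0.3447, 0.1496]
orientation: [0.996, -0.093, 0.0, 0.0]
ft_force: [1.3, -0.1, -1.2]
grip_width: 0.176
gripper_force: 58.8
```

>>> play_rows([
  [-1,0,0,1,0],
  [-1,0,0,4,0],
  [-1,0,0,4,0],
  [-1,0,0,4,0],
  [-1,0,0,4,0],
])

```text
time_s: 39.95
ee_pos: [0.4942, -0.3423, 0.1101]
orientation: [0.996, -0.092, 0.001, 0.0]
ft_force: [0.4, 0.1, -0.8]
grip_width: 0.173
gripper_force: 58.8
```

```bash
python3 tr.py; python3 -c "
from m import *
print(status.state()['ee_pos'],rel([.4936,-.3421,.0490]))"
```

```text
tip [ 0.5523 -0.3531  0.0726] F [ 0.4202  0.0539 -0.7635] eul [179.9646  -0.1039 -10.5893] w 0.17284463353962398
tip jig mm [  51.869  -324.8236]
[ 0.4942 -0.3423  0.1101] [-0.0775 -0.0077  6.1094]
```

>>> play_rows([
  [-1,-0.1,0,2.5,0],
  [-1,-0.1,0,4.5,0],
  [-1,-0.1,0,5.3,0],
  [-1,-0.1,0,5.8,0],
  [-1,-0.1,0,6.1,0],
  [-1,-0.1,0,6.1,0],
  [-1,-0.1,0,6.1,0],
])

```text
time_s: 40.83
ee_pos: [0.4928, -0.3423, 0.0486]
orientation: [0.996, -0.093, 0.0, 0.0]
ft_force: [-1.5, 1.2, 5.4]
grip_width: 0.175
gripper_force: 59.6
```

>>> play_rows([
  [-0.5,0,0,0,0],
  [-0.3,0,0,0,0],
  [-0.1,0,0,0,0],
  [0,0,0,0,0],
  [0,0,0,0,0],
  [0,0,0,-2,0],
  [0,0,0,-6,0],
  [0,0,0,-11,0],
  [0,0,0,-15,0],
  [0,0,0,-15,0],
])

```text
time_s: 42.08
ee_pos: [0.4945, -0.3437, 0.2028]
orientation: [0.996, -0.093, 0.004, 0.002]
ft_force: [0.3, 0.2, -0.2]
grip_width: 0.5
gripper_force: 0.0
```

```bash
python3 - <<'E'
from m import *
s=status.state(); print(s['ee_pos'],R.from_quat(s['orientation']).as_euler('xyz',degrees=True),rel([.5745,.12,.2]))
im,c=snap('wrist','w8',1.56)
u,v=proj(c,[.493,-.341,.077],True).astype(int); print(u,v)
cv2.imwrite('pics/back.png',cv2.resize(im[v-75:v+75,u-70:u+70],None,fx=4,fy=4,interpolation=cv2.INTER_CUBIC))
B=blob(im,u-20,u+20,v-75,v+75,110,60)
for p,a in B: print(a,p.min(0),p.max(0),plane(c,*p.mean(0),.077,True)[:2])
E
```

```text
[ 0.4945 -0.3437  0.2028] [179.8461  -0.4492 -10.6426] [ -0.7051 -47.0458   0.1512]
256 187
3182 [236 117] [275 245] [ 0.5092 -0.3449]
```

View pics/back.png

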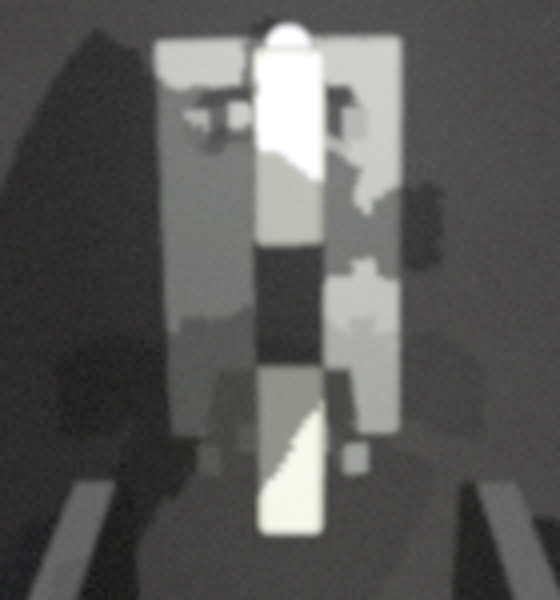

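The probe lies seated between the prongs, with its band centred at (290,305) and the leg cap at the far end. Now the shield.

>>> play_rows([
  [0.2,0,-5,0,-0.5],
  [0.2,0,-10,0,-1],
  [0.2,-0.1,-15,0,-1.7],
  [0.2,-0.2,-20,0,-1.7],
  [0.2,-0.3,-25,0,-1.7],
  [0.2,-0.4,-30,0,-1.7],
  [0.2,-0.5,-35,0,-1.7],
  [0.2,-0.6,-40,0,-1.7],
  [0.2,-0.7,-45,0,-1.7],
  [0.2,-0.7,-47,0,-1.7],
])

```text
time_s: 43.38
ee_pos: [0.5713, 0.1251, 0.1969]
orientation: [0.997, -0.075, -0.001, -0.0]
ft_force: [-0.1, -0.5, -0.1]
grip_width: 0.603
gripper_force: 0.0
```

>>> play_rows([
  [0.2,0,0,2,0],
  [0.2,0,0,5,0],
  [0.2,0,0,5,0],
  [0.2,0,0,5,0],
])

```text
time_s: 43.88
ee_pos: [0.5725, 0.1206, 0.1485]
orientation: [0.997, -0.078, 0.0, 0.0]
ft_force: [-0.3, 0.2, 0.9]
grip_width: 0.601
gripper_force: 0.0
```

```bash
python3 - <<'E'
from m import *
s=status.state(); print(s['ee_pos'],R.from_quat(s['orientation']).as_euler('xyz',degrees=True),rel([.5745,.12,.0855]))
E
```

```text
[0.5725 0.1206 0.1485] [179.9894  -0.0261  -8.9711] [0.1998 0.0282 6.2958]
```

Grip, then slide right 145 mm.

>>> play_rows([
  [0.2,0.2,0,3,0],
  [0.2,0.2,0,5.6,0],
  [0.2,0.2,0,6.3,0],
  [0.2,0.2,0,6.3,0],
  [-1,0.2,0,6.3,0],
  [-1,0.2,0,6.3,0],
  [-1,0.2,0,6.3,0],
  [-1,0.2,0,6.3,0],
], newtons=25)

```text
time_s: 44.88
ee_pos: [0.5748, 0.12, 0.086]
orientation: [0.997, -0.078, 0.001, 0.0]
ft_force: [-1.0, -3.0, 5.6]
grip_width: 0.205
gripper_force: 27.5
```

>>> play_rows([
  [-1,0,2,0,0],
  [-1,0,4,0,0],
  [-1,0,6,0,0],
  [-1,0,8,0,0],
  [-1,0,10,0,0],
  [-1,0,11.5,0,0],
  [-1,0,13,0,0],
  [-1,0,14,0,0],
  [-1,0,14.4,0,0],
  [-1,0,14.4,0,0],
])

```text
time_s: 46.12
ee_pos: [0.5522, -0.0231, 0.086]
orientation: [0.997, -0.078, 0.001, 0.0]
ft_force: [-1.1, -0.9, 8.1]
grip_width: 0.204
gripper_force: 27.7
```

>>> play_rows([
  [-1,0,0.1,0,0],
  [-1,0,0.3,0,0],
  [-1,0,0.4,0,0],
  [-1,0,0.4,0,0],
])

```text
time_s: 46.62
ee_pos: [0.5522, -0.0233, 0.086]
orientation: [0.997, -0.077, 0.001, -0.002]
ft_force: [0.7, 8.5, 6.0]
grip_width: 0.207
gripper_force: 27.6
```

At the right stop (8.5 N reaction). Relax, release, retreat.

>>> play_rows([
  [-1,0,-0.4,0,0],
  [-0.2,0,-0.4,0,0],
  [0.1,0,-0.4,0,0],
  [0.2,0,-0.4,0,0],
  [0.2,0,-0.4,-3,0],
  [0.2,0,-0.4,-8,0],
  [0.2,0,-0.4,-13,0],
  [0.2,-4,-0.4,-15,0],
  [0.2,-8,-0.4,-15,0],
  [0.2,-8,-0.4,-15,0],
])

```text
time_s: 47.88
ee_pos: [0.4702, -0.0087, 0.2348]
orientation: [0.997, -0.077, -0.001, -0.0]
ft_force: [-0.2, -0.4, -0.4]
grip_width: 0.603
gripper_force: 0.0
```

```bash
python3 - <<'E'
from m import *
s=status.state(); print(s['time_s'],s['ee_pos'],s['ft_force'])
im,c=snap('scene','s9',1.56)
E
```

```text
47.875 [ 0.4702 -0.0087  0.2348] [-0.2151 -0.3588 -0.396 ]
```

View pics/s9.png

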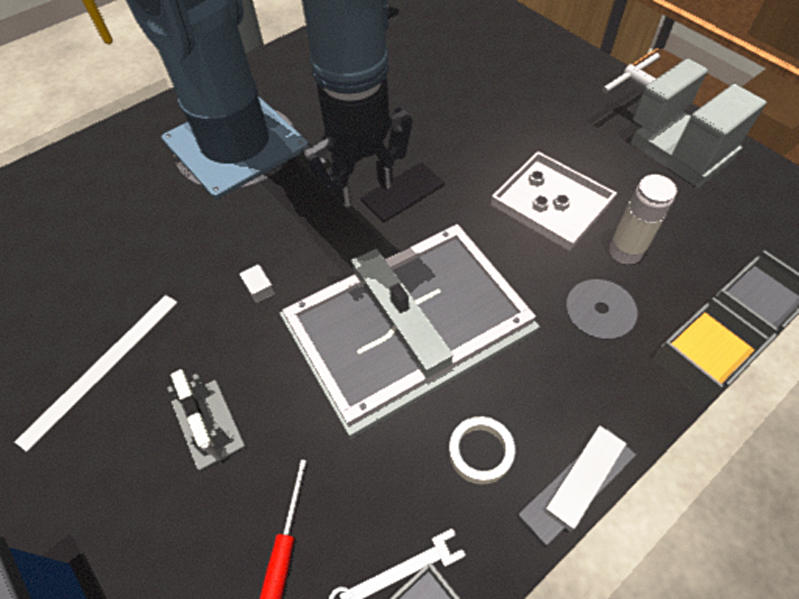

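The shield is over mid-seam at (400,310). Three nuts are in the tray at (537,177), (541,203) and (562,202). The probe is in its cradle at (195,410), the bystanders have not moved, and the robot is clear of everything.

```bash
python3 -c "
from plant import env
print(env.close_job())"
```

```text
the job is handed in; nothing more can be done
None
```

The job is handed in, but no verdict came back: the three nuts are in the tray, the seam was traced from the right-hand end to the left, the probe is back in its cradle, and the shield is at its right stop over the seam.

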